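Bin the broken blank, press the sound one home in the boring jig and hold it

TASK

Two wooden knife-handle blanks lie on the bench: first put the one with the broken-out corner in the offcut bin. Then lay the whole blank flat in the channel of the boring jig and press it, gently but firmly, lengthwise against the sprung pin until its end sits square on both steel stops, and finish while still holding it there (do not let go, the spring would push it back out). Leave the small steel tin and the dowel stub that stand near the blanks where they are.

Things in the scene. Friction and masses are not known exactly. Their poses are not given: they have to be found in the camera images.
- jig: Jig fixed to the bench: plywood base 280 (x) x 100 x 20 mm high, origin at its underside's centre. Its top is the bed. Channel 50 mm wide along x between guide walls 10 mm high (above bed), 14 thick, x -100 to +40 mm, open at -x. The blank is pushed to +x against pin and stops. Behind them, x 62 to 120, a dark wood housing 66 wide, 34 high above the bed.
- stops: The jig's hard stop: two steel posts, each 12 (x) x 14 (y) mm, 30 high above the bed, centred at y = -18 and +18 mm. Origin on the bed midway between them, in the plane of their -x faces (50 mm to +x of the jig's origin); axes as the jig's. The blank is home when its end bears on these faces.
- pin (a joint): Travel (m) of the sprung pin along the jig's +x: steel, 12 mm across, axis 15 mm above the bed, on the centre line between the posts. 0 = free, nose 18 mm proud of the stop faces (to -x); 0.018 = nose level with them (blank home); limit 0.024. Spring: 2.4 N at first touch, +0.4 N per mm, 9.6 N at home; if let go it pushes the blank back.
- blank: The sound knife-handle blank, loose: a complete rectangular block of light wood, 100 (x) x 40 (y) x 34 mm high, about 0.1 kg. Origin at the centre of its underside, x along its length. Either end may go first.
- reject: The reject, loose: same wood and outside size as the sound blank (100 x 40 x 34 mm) but a corner is broken out: full 40 mm width only from x = -50 to +10 mm; from there to +50 only a tongue, y = -20 to -4 mm. Origin at the underside's centre of the 100 x 40 outline. Grip across y near x = -15 mm. About 0.08 kg.
- bin: Offcut bin fixed to the bench: open plywood box 200 (x) x 170 (y) x 70 mm high, walls 6 mm. Origin at the centre of its underside.
- tin: Bystander, loose, to be left where it stands: small round steel tin, 36 mm across, 22 high, origin at its underside's centre.
- dowel: Bystander, loose, to be left where it stands: upright wooden dowel stub, 16 mm across, 45 high, origin at its underside's centre.
There are look-alikes about, which are no part of the job. What is shaped like the reject but black is not meant.

How it is judged:
By the outcome, as a careful person would: the job done as asked, in the order asked, and still so for the second after the job is handed in, while the arm keeps its last pose, push and grip.
It also fails if it takes over 72 s, if anything falls off the work surface, if the arm or the gripper's body presses on something with over 40 N, if the wrist force passes 120 N, or if a joint passes its speed limit or range.

ROBOT

A 6-joint arm with a two-finger parallel gripper is mounted at the origin on the work surface. World frame = base frame: x ahead of the robot, y to its left, z up, the work surface at z = 0. Lengths are in m, angles in rad, forces in N, time in s.
With the tool pointing down it reaches from about 0.35 to 0.85 m from the base axis. Payload 8.1 kg.
Tool frame: the origin (TCP) lies at the very end of the fingers, on their centre line; the grasp point (between the pads) lies 19 mm behind it; z points along the fingers, y is the line along which they close (so a half turn about z gives the same grasp; the last joint's range is limited). The gripper opens to 93 mm and grips with 3 to 60 N. Pads are 15 mm wide; open, the fingers measure 128 mm over their backs; the gripper's body (75 mm by 188 mm) begins 65 mm behind the grasp point.
Start: joints at [1.037, 0.13, 1.488, -0, 1.523, -0.085], TCP at [0.26, 0.541, 0.219] pointing down, gripper open.
Joint ranges: [-2.96, 2.96], [-0.89, 2.26], [0.02, 2.5], [-1.34, 4.48], [0, 2.73], [-2.66, 2.66]. Speed limits (rad/s): [2.39, 2.39, 2.79, 3.14, 3.14, 3.14].

INTERFACE

Orientations are given as a rotation vector (axis times angle).
In Python, from plant import monitor, eyes, ticket gives the robot as it stands.
- The arm moves only by the tool arm_command, never from a script. Its argument "deltas" is a list that holds one entry, the list of rows, each a list of 6 numbers: the shift along the world's x, y, z in cm, then the turn, a rotation vector about the world's x, y, z in degrees. In form: [[[tx, ty, tz, rx, ry, rz], ...]]. A call has 1 to 12 rows; each row shifts and turns the commanded pose from where the row before left it; what a row does not reach is not made up. A row lasts 1/12 s, in which the tool goes at most 41.7 mm and 7.16 degrees, less where a joint would pass 70% of its speed; a pose out of reach is approached as far as the arm can. A call is refused whole if a number of a shift passes 4.17 or a number of a turn 7.16, either way. A call with a gripper value outside its range is refused whole. "gripper" is the opening, from -1 (shut) to 1 (fully open), set as the call begins (left out, the last holds). The fingers move at their own pace and stop on an object; "squeeze" is the grip in N (left out, the last holds). Time passes only in rows, so rows that do not move let the fingers close. It gives the time, the measured TCP pose, the force, the opening and the grip force at its end, in the units of the state.
- monitor.read_state(): the state, without advancing time (a new reading comes with each control period).
- eyes.read_camera(name): name is "scene" or "top"; returns the picture (420x560x3 uint8, blue, green, red); there is no depth.
- eyes.camera_model(name): a dict with "fx", "fy", "cx", "cy" (pixels), "k1" (the pictures are not rectified: a ray, as slopes to the right and down, at radius r is drawn at 1 + k1 r^2 times it, then the intrinsics apply), "rvec" (rotation vector, rad) and "tvec" (3), from world to camera coordinates, as OpenCV has them. Camera axes: x right, y down, z forward; pixel columns grow to the right and rows downward; lengths in m; the calibration is good to about 2 mm. A picture is of the moment at which its call begins. camera_model takes no time and is no camera call.
- ticket.close_job(): hands the job in; it is judged then, once.
The state is a dict: "t": time; "q": joint angles; "dq": joint speeds; "joint_torque": joint torques, N m; "tool_pos": TCP position; "orientation": TCP orientation; "force": force on the tool from outside, world axes, zero at the start; "wrist_torque": the same for the moment, N m; "opening": finger opening in m; "gripper_force": force on a finger pad.
Only numpy, scipy, OpenCV 4.12 (cv2) and the standard library are available. Lean on these libraries where they do the work, as an engineer would, in place of code of your own. Each camera call takes 0.05 s, during which the arm holds its last target. There are 200 camera calls.

## Working session

There is one attempt and no reset: what is moved stays moved. The work goes in short steps, Python scripts to look and compute and a tool call to move; the robot and the scene stay as the last step left them, time stands still between calls to the robot, and variables do not carry over. Pictures are saved under pics/ and viewed, at most 10 in all, crops included, and the job is handed in when it is done.

Besides the shell and the picture viewer there is one more tool, called after "Emit:" by a JSON object that holds its "method" and its "body", one argument or row to a line. arm_command: Moves the arm, as the interface text tells. Its arguments: {"type":"object","properties":{"deltas":{"type":"array"},"gripper":{"type":"number"},"squeeze":{"type":"number"}},"required":["deltas"]}

```bash
mkdir -p pics; cat > h.py <<'E'
import numpy as np, cv2
from plant import monitor, eyes, ticket
def cam(n):
    m=eyes.camera_model(n); R=cv2.Rodrigues(np.array(m['rvec'],float))[0]; return m,R,np.array(m['tvec'],float).ravel()
def ray(n,u,v):
    m,R,t=cam(n); x=(u-m['cx'])/m['fx']; y=(v-m['cy'])/m['fy']; a,b=x,y
    for _ in range(20):
        s=1+m['k1']*(a*a+b*b); a,b=x/s,y/s
    return -R.T@t, R.T@np.array([a,b,1.])
def onz(n,u,v,z):
    c,d=ray(n,u,v); return c+d*(z-c[2])/d[2]
def proj(n,P):
    m,R,t=cam(n); p=R@np.array(P,float)+t; a,b=p[:2]/p[2]; s=1+m['k1']*(a*a+b*b)
    return np.array([m['fx']*a*s+m['cx'],m['fy']*b*s+m['cy']])
E
python3 - <<'E'
from h import *
for n in('scene','top'):
    cv2.imwrite(f'pics/{n}0.png',eyes.read_camera(n)); print(n,ray(n,280,210))
s=monitor.read_state(); print(s)
E
```

```text
scene (array([0.92613536, 0.83621569, 0.85874015]), array([-0.33941519, -0.66141787, -0.66890771]))
top (array([0.33753788, 0.03947027, 1.32460364]), array([ 0.14410879, -0.01760697, -0.98952031]))
{'t': 0.1, 'q': array([ 1.03659424e+00,  1.31104242e-01,  1.48916907e+00, -5.94365140e-06,
        1.52302820e+00, -8.54281348e-02]), 'dq': array([ 0.00089592, -0.00161395, -0.00252242,  0.0014912 ,  0.00081729,
       -0.00124687]), 'joint_torque': array([ 1.19343207e-03, -5.61332595e+01, -4.93098986e+01,  7.70857232e-02,
        2.91193917e-02, -9.08399466e-05]), 'tool_pos': array([0.26004481, 0.54013446, 0.21768197]), 'orientation': array([-6.98916512e-01, -3.06233176e+00,  2.55890684e-03]), 'force': array([-0.53750046,  0.04214551, -1.17372523]), 'wrist_torque': array([-0.05631391, -0.00056125, -0.00373211]), 'gripper_force': 0.0, 'opening': 0.0929395931841329}
```

View pics/top0.png

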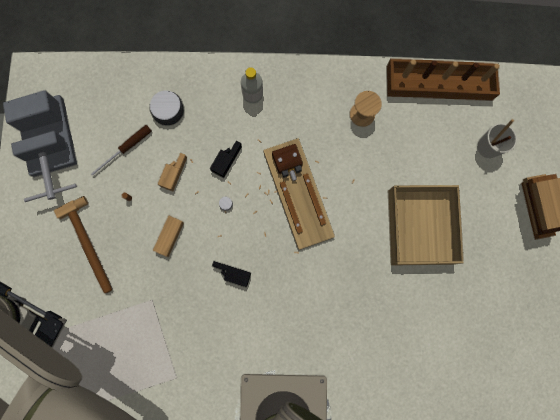

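View pics/scene0.png

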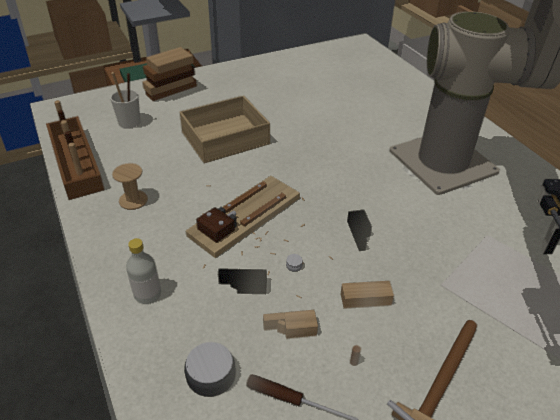

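The top view shows four candidates. The light-wood notched piece at (172,171) is the reject, and the light-wood full rectangle at (168,236) is the sound blank. The black pieces at (227,158) and (232,273) are look-alikes. The tin is at (226,204), the dowel at (127,197), the jig at (299,193) with its housing at (288,158), and the bin at (426,225). I'll confirm with an enlarged crop and measure contours.

```bash
cat > m.py <<'E'
from h import *
im=eyes.read_camera('top')
hsv=cv2.cvtColor(im,cv2.COLOR_BGR2HSV)
print('hsv',hsv[236,168],hsv[175,170],hsv[225,200],hsv[225,426],hsv[230,310])
m=cv2.inRange(hsv,(5,75,90),(25,255,255)); 
cs,_=cv2.findContours(m,cv2.RETR_EXTERNAL,cv2.CHAIN_APPROX_NONE)
vis=im.copy()
for c in cs:
    if cv2.contourArea(c)<60: continue
    (x,y),wh,a=cv2.minAreaRect(c); print(np.round([x,y,*wh,a],1),cv2.contourArea(c))
    cv2.drawContours(vis,[c],-1,(0,255,0),1)
a=cv2.resize(im[130:280,100:250],(400,400),interpolation=2); b=cv2.resize(im[130:260,235:365],(400,400),interpolation=2)
cv2.imwrite('pics/crop1.png',np.hstack([a,b]))
E
python3 m.py
```

```text
hsv [ 17 119 150] [ 17 121 150] [ 27  27 171] [ 19 101 149] [ 19 104 144]
[166.8 235.6  15.2  38.9  24. ] 537.5
[ 85.8 246.7  96.6  32.5  68.2] 559.5
[428.1 224.2  80.   65.5  87.5] 3603.0
[551.3 198.7  56.8  29.7  68.2] 965.5
[171.2 169.2  14.6  37.8  22.6] 398.0
[298.5 193.3 105.6  38.1  70.2] 3848.5
[365.3 104.1  26.5  31.6  87.5] 564.5
[445.5  82.1 108.4  19.    3.8] 1256.5
[250.   72.    9.9   9.9  45. ] 73.0
```

View pics/crop1.png

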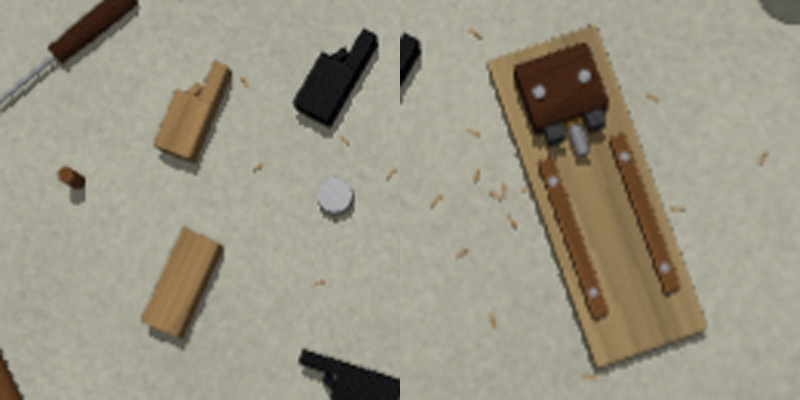

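The crop confirms it: the reject is the notched light-wood piece at crop (190,110), with its tongue up-right. The sound blank is the full rectangle at crop (183,282). Now I'll get their world poses.

```bash
cat > w.py <<'E'
from h import *
def rect(n,im,px,z,lo=(5,75,90),hi=(25,255,255),k=4):
    big=cv2.resize(im,None,fx=k,fy=k,interpolation=cv2.INTER_CUBIC)
    m=cv2.inRange(cv2.cvtColor(big,cv2.COLOR_BGR2HSV),lo,hi)
    cs,_=cv2.findContours(m,cv2.RETR_EXTERNAL,cv2.CHAIN_APPROX_NONE)
    c=max(cs,key=lambda c:cv2.pointPolygonTest(c,(px[0]*k,px[1]*k),True))
    W=np.array([onz(n,(p[0][0]+.5)/k-.5,(p[0][1]+.5)/k-.5,z)[:2] for p in c])
    r=cv2.minAreaRect((W*1000).astype(np.float32)); b=cv2.boxPoints(r)
    e=b[1]-b[0]; f=b[2]-b[1]; L=e if np.linalg.norm(e)>np.linalg.norm(f) else f
    return np.array(r[0]),sorted(r[1]),np.degrees(np.arctan2(L[1],L[0])),b
if __name__=='__main__':
    np.set_printoptions(precision=1,suppress=True)
    im=eyes.read_camera('top')
    for nm,px,z in(('blank',(167,236),.034),('reject',(169,175),.034),('jig',(310,230),.02),('bin',(428,224),.07)):
      for v in (90,115,130):
        r=rect('top',im,px,z,(5,75,v)); print(nm,v,r[0],np.array(r[1]),'ang',r[2]%180)
    for nm,u,v,z in(('tin',226,203,.022),('dowel',125,195.5,.045),('postL',235+555/3.077,130+134/3.077,.05),('postR',235+595/3.077,130+120/3.077,.05)): print(nm,onz('top',u,v,z)*1000)
E
python3 w.py
```

```text
blank 90 [453.2 304.1] [ 40.  100.2] ang 157.84738
blank 115 [453.7 304.6] [39.5 99.7] ang 157.09303
blank 130 [454.1 305.2] [38.6 99.5] ang 156.69287
reject 90 [626.3 302.2] [ 40.3 101.3] ang 159.35255
reject 115 [627.2 302.7] [38.7 99.7] ang 159.87964
reject 130 [627.9 302.9] [37.8 98.5] ang 159.82294Traceback (most recent call last):
  File "w.py", line 16, in <module>
    r=rect('top',im,px,z,(5,75,v)); print(nm,v,r[0],np.array(r[1]),'ang',r[2]%180)
  File "w.py", line 7, in rect
    W=np.array([onz(n,(p[0][0]+.5)/k-.5,(p[0][1]+.5)/k-.5,z)[:2] for p in c])
                ~~~^^^^^^^^^^^^^^^^^^^^^^^^^^^^^^^^^^^^^^^^^
  File "h.py", line 11, in onz
    c,d=ray(n,u,v); return c+d*(z-c[2])/d[2]
        ~~~^^^^^^^
  File "h.py", line 6, in ray
    m,R,t=cam(n); x=(u-m['cx'])/m['fx']; y=(v-m['cy'])/m['fy']; a,b=x,y
          ~~~^^^
  File "h.py", line 4, in cam
    m=eyes.camera_model(n); R=cv2.Rodrigues(np.array(m['rvec'],float))[0]; return m,R,np.array(m['tvec'],float).ravel()
ValueError: time passes only in moves, steps and waits
```

```bash
sed -i 's/^def cam(n):/import functools\n@functools.cache\ndef cam(n):/' h.py
sed -i "s/im=eyes.read_camera('top')$/im=cv2.imread('pics\/top0.png')/" w.py; python3 w.py
```

```text
blank 90 [453.1 303.9] [ 39.9 100.3] ang 158.00528
blank 115 [453.7 304.6] [39.5 99.7] ang 157.09303
blank 130 [454.1 305.2] [38.6 99.5] ang 156.69287
reject 90 [626.3 302.2] [ 40.3 101.3] ang 159.35255
reject 115 [627.1 302.7] [38.7 99.9] ang 159.87964
reject 130 [627.9 302.9] [37.8 98.5] ang 159.82297
jig 90 [574.3 -30.3] [100.4 279.5] ang 20.667906
jig 115 [574.7 -30.6] [ 99.6 279. ] ang 20.671196
jig 130 [575.1 -30.6] [ 99.5 278.4] ang 20.769087
bin 90 [ 493.4 -356.5] [169.1 200.5] ang 1.9560822
bin 115 [ 494.2 -357. ] [168.1 198.7] ang 1.8176693
bin 130 [ 477.6 -357.7] [164.2 166.3] ang 91.77611
tin [542.4 156.8  22. ]
dowel [552.6 416.2  45. ]
postL [ 626.5 -331.9   50. ]
postR [ 639.5 -366.7   50. ]
```

Emit:
{"method": "arm_command", "body": {
  "deltas": [
    [[2.95,-1.93,-0.8,0,0,0.45],[2.95,-1.93,-0.8,0,0,0.45],[2.95,-1.93,-0.8,0,0,0.45],[2.95,-1.93,-0.8,0,0,0.45],[2.95,-1.93,-0.8,0,0,0.45],[2.95,-1.93,-0.8,0,0,0.45],[2.95,-1.93,-0.8,0,0,0.45],[2.95,-1.93,-0.8,0,0,0.45],[2.95,-1.93,-0.8,0,0,0.45],[2.95,-1.93,-0.8,0,0,0.45],[2.95,-1.93,-0.8,0,0,0.45],[2.95,-1.93,-0.8,0,0,0.45]]
  ],
  "gripper": 0.6,
  "squeeze": 25
}}

```text
t: 1.2
tool_pos: [0.6154, 0.3077, 0.1219]
orientation: [-0.553, -3.092, 0.0]
force: [0.1, -0.0, -0.6]
opening: 0.0744
gripper_force: 0.0
```

Emit:
{"method": "arm_command", "body": {
  "deltas": [
    [[0,0,0,0,0,0],[0,0,0,0,0,0],[0,0,0,0,0,0]]
  ]
}}

```text
t: 1.45
tool_pos: [0.6139, 0.309, 0.1221]
orientation: [-0.555, -3.091, 0.0]
force: [-0.7, 0.4, -0.3]
opening: 0.0744
gripper_force: 0.0
```

Emit:
{"method": "arm_command", "body": {
  "deltas": [
    [[0,-0.1,-2,0,0,0],[0,0,-2,0,0,0],[0,0,-2,0,0,0],[0,0,-2,0,0,0],[0,0,-1.5,0,0,0],[0,0,-1,0,0,0],[0,0,-0.6,0,0,0],[0,0,0,0,0,0],[0,0,0,0,0,0]]
  ]
}}

```text
t: 2.2
tool_pos: [0.6146, 0.3084, 0.0124]
orientation: [0.553, 3.092, 0.001]
force: [0.2, 0.0, 0.2]
opening: 0.0743
gripper_force: 0.0
```

Emit:
{"method": "arm_command", "body": {
  "deltas": [
    [[0,0,0,0,0,0],[0,0,0,0,0,0],[0,0,0,0,0,0],[0,0,0,0,0,0],[0,0,0,0,0,0],[0,0,0,0,0,0],[0,0,0,0,0,0],[0,0,0,0,0,0]]
  ],
  "gripper": -1
}}

```text
t: 2.87
tool_pos: [0.6146, 0.3081, 0.0119]
orientation: [0.554, 3.092, 0.0]
force: [-0.4, 0.7, 1.7]
opening: 0.0393
gripper_force: 25.0
```

Emit:
{"method": "arm_command", "body": {
  "deltas": [
    [[0,0,1,0,0,0],[0,0,3,0,0,0],[0,0,3.5,0,0,0],[0,0,3.5,0,0,0],[0,0,1.5,0,0,0]]
  ]
}}

```text
t: 3.28
tool_pos: [0.6165, 0.3089, 0.1433]
orientation: [0.553, 3.086, 0.006]
force: [-0.4, -0.4, 0.9]
opening: 0.0397
gripper_force: 25.0
```

Emit:
{"method": "arm_command", "body": {
  "deltas": [
    [[-0.57,-2.76,0,0,0,0.93],[-0.57,-2.76,0,0,0,0.93],[-0.57,-2.76,0,0,0,0.93],[-0.57,-2.76,0,0,0,0.93],[-0.57,-2.76,0,0,0,0.93],[-0.57,-2.76,0,0,0,0.93],[-0.57,-2.76,0,0,0,0.93],[-0.57,-2.76,0,0,0,0.93],[-0.57,-2.76,0,0,0,0.93],[-0.57,-2.76,0,0,0,0.93],[-0.57,-2.76,0,0,0,0.93],[-0.57,-2.76,0,0,0,0.93]]
  ]
}}

```text
t: 4.28
tool_pos: [0.5451, -0.0244, 0.1364]
orientation: [-0.249, -3.131, 0.0]
force: [0.2, 0.4, -0.5]
opening: 0.0398
gripper_force: 25.0
```

Emit:
{"method": "arm_command", "body": {
  "deltas": [
    [[-0.57,-2.76,0,0,0,0.93],[-0.57,-2.76,0,0,0,0.93],[-0.57,-2.76,0,0,0,0.93],[-0.57,-2.76,0,0,0,0.93],[-0.57,-2.76,0,0,0,0.93],[-0.57,-2.76,0,0,0,0.93],[-0.57,-2.76,0,0,0,0.93],[-0.57,-2.76,0,0,0,0.93],[-0.57,-2.76,0,0,0,0.93],[-0.57,-2.76,0,0,0,0.93],[-0.57,-2.76,0,0,0,0.93],[-0.57,-2.76,0,0,0,0.93]]
  ]
}}

```text
t: 5.28
tool_pos: [0.4767, -0.3555, 0.1363]
orientation: [0.056, -3.141, -0.001]
force: [-0.1, -0.6, -0.7]
opening: 0.0397
gripper_force: 25.0
```

Emit:
{"method": "arm_command", "body": {
  "deltas": [
    [[0,0,0,0,0,0],[0,0,0,0,0,0],[0,0,0,0,0,0]]
  ]
}}

```text
t: 5.53
tool_pos: [0.4773, -0.3538, 0.1362]
orientation: [0.054, -3.141, -0.002]
force: [-0.5, 0.0, -0.1]
opening: 0.0396
gripper_force: 25.0
```

Emit:
{"method": "arm_command", "body": {
  "deltas": [
    [[0,0,-2,0,0,0],[0,0,-2,0,0,0],[0,0,-2,0,0,0],[0,0,-2,0,0,0],[0,0,-1.5,0,0,0],[0,0,-1,0,0,0],[0,0,-0.7,0,0,0],[0,0,0,0,0,0],[0,0,0,0,0,0],[0,0,0,0,0,0]]
  ]
}}

```text
t: 6.37
tool_pos: [0.4784, -0.3548, 0.0259]
orientation: [-0.055, 3.14, -0.002]
force: [-0.0, -0.5, -1.1]
opening: 0.0398
gripper_force: 25.0
```

Emit:
{"method": "arm_command", "body": {
  "deltas": [
    [[0,0,0,0,0,0],[0,0,0,0,0,0],[0,0,0,0,0,0],[0,0,0,0,0,0],[0,0,0,0,0,0]]
  ],
  "gripper": 0.4
}}

```text
t: 6.78
tool_pos: [0.4776, -0.3546, 0.0249]
orientation: [-0.055, 3.141, -0.0]
force: [-0.5, -0.1, 0.3]
opening: 0.0643
gripper_force: 0.0
```

Emit:
{"method": "arm_command", "body": {
  "deltas": [
    [[0,0,1,0,0,0],[0,0,3,0,0,0],[0,0,3,0,0,0],[0,0,3,0,0,0],[0,0,2,0,0,0]]
  ]
}}

```text
t: 7.2
tool_pos: [0.4784, -0.3552, 0.149]
orientation: [-0.055, 3.138, -0.004]
force: [0.8, -1.3, 0.0]
opening: 0.0653
gripper_force: 0.0
```

Emit:
{"method": "arm_command", "body": {
  "deltas": [
    [[-0.1,2.75,0,0,0,-1.03],[-0.1,2.75,0,0,0,-1.03],[-0.1,2.75,0,0,0,-1.03],[-0.1,2.75,0,0,0,-1.03],[-0.1,2.75,0,0,0,-1.03],[-0.1,2.75,0,0,0,-1.03],[-0.1,2.75,0,0,0,-1.03],[-0.1,2.75,0,0,0,-1.03],[-0.1,2.75,0,0,0,-1.03],[-0.1,2.75,0,0,0,-1.03],[-0.1,2.75,0,0,0,-1.03],[-0.1,2.75,0,0,0,-1.03]]
  ]
}}

```text
t: 8.2
tool_pos: [0.4654, -0.0231, 0.1456]
orientation: [0.285, 3.128, -0.0]
force: [-0.2, 0.9, -0.1]
opening: 0.0652
gripper_force: 0.0
```

```bash
python3 - <<'E'
from w import *
im=eyes.read_camera('top'); cv2.imwrite('pics/top1.png',im)
for v in (90,115): print(rect('top',im,(167,236),.034,(5,75,v))[:3])
print(monitor.read_state()['tool_pos'])
E
```

```text
(array([453.0413208 , 303.61108398]), [40.73593521118164, 100.1670913696289], np.float32(-22.156992))
(array([453.46105957, 304.38262939]), [39.53217315673828, 99.97355651855469], np.float32(-22.558296))
[ 0.46515042 -0.01912533  0.14546666]
```

View pics/top1.png

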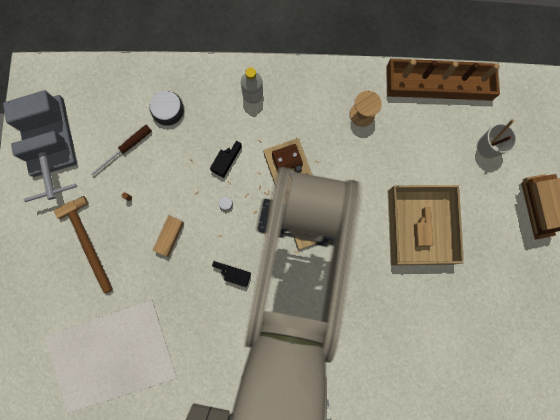

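The reject lies flat in the bin at (425,230), and the blank at (167,236) is undisturbed. Going to fetch it.

Emit:
{"method": "arm_command", "body": {
  "deltas": [
    [[-0.1,2.71,0,0,0,-1.0],[-0.1,2.71,0,0,0,-1.0],[-0.1,2.71,0,0,0,-1.0],[-0.1,2.71,0,0,0,-1.0],[-0.1,2.71,0,0,0,-1.0],[-0.1,2.71,0,0,0,-1.0],[-0.1,2.71,0,0,0,-1.0],[-0.1,2.71,0,0,0,-1.0],[-0.1,2.71,0,0,0,-1.0],[-0.1,2.71,0,0,0,-1.0],[-0.1,2.71,0,0,0,-1.0],[-0.1,2.71,0,0,0,-1.0]]
  ],
  "gripper": 0.6
}}

```text
t: 9.25
tool_pos: [0.4535, 0.3021, 0.1455]
orientation: [0.61, 3.081, 0.001]
force: [0.4, 0.0, 1.5]
opening: 0.0747
gripper_force: 0.0
```

Emit:
{"method": "arm_command", "body": {
  "deltas": [
    [[0,0,-2,0,0,0],[0,0,-2,0,0,0],[0,0,-2,0,0,0],[0,0,-1,0,0,0],[0,0,0,0,0,0],[0,0,0,0,0,0],[0,0,0,0,0,0]]
  ]
}}

```text
t: 9.83
tool_pos: [0.4545, 0.3011, 0.0762]
orientation: [0.609, 3.08, 0.002]
force: [0.6, 0.2, 0.6]
opening: 0.0742
gripper_force: 0.0
```

Emit:
{"method": "arm_command", "body": {
  "deltas": [
    [[-0.1,0.3,-2,0,0,0],[0,0,-2,0,0,0],[0,0,-1.4,0,0,0],[0,0,-0.8,0,0,0],[0,0,0,0,0,0],[0,0,0,0,0,0],[0,0,0,0,0,0]]
  ]
}}

```text
t: 10.42
tool_pos: [0.4536, 0.3044, 0.0143]
orientation: [0.609, 3.08, 0.002]
force: [1.0, -0.4, -0.3]
opening: 0.0746
gripper_force: 0.0
```

Emit:
{"method": "arm_command", "body": {
  "deltas": [
    [[0,0,0,0,0,0],[0,0,0,0,0,0],[0,0,0,0,0,0],[0,0,0,0,0,0],[0,0,0,0,0,0],[0,0,0,0,0,0],[0,0,0,0,0,0],[0,0,0,0,0,0]]
  ],
  "gripper": -1,
  "squeeze": 40
}}

```text
t: 11.08
tool_pos: [0.4527, 0.304, 0.0128]
orientation: [0.609, 3.082, 0.001]
force: [-0.6, 1.1, 1.4]
opening: 0.039
gripper_force: 40.0
```

Emit:
{"method": "arm_command", "body": {
  "deltas": [
    [[0,0,1,0,0,0],[0,0,3,0,0,0],[0,0,3.5,0,0,0],[0,0,2.5,0,0,0]]
  ]
}}

```text
t: 11.42
tool_pos: [0.4526, 0.3038, 0.1154]
orientation: [0.609, 3.081, 0.001]
force: [0.5, -0.4, -0.5]
opening: 0.0398
gripper_force: 40.0
```

Emit:
{"method": "arm_command", "body": {
  "deltas": [
    [[0.78,-2.88,0,0,0,3.6],[0.78,-2.88,0,0,0,3.6],[0.78,-2.88,0,0,0,3.6],[0.78,-2.88,0,0,0,3.6],[0.78,-2.88,0,0,0,3.6],[0.78,-2.88,0,0,0,3.6],[0.78,-2.88,0,0,0,3.6],[0.78,-2.88,0,0,0,3.6],[0.78,-2.88,0,0,0,3.6],[0.78,-2.88,0,0,0,3.6],[0.78,-2.88,0,0,0,3.6],[0.78,-2.88,0,0,0,3.6]]
  ]
}}

```text
t: 12.42
tool_pos: [0.546, -0.0433, 0.1131]
orientation: [0.573, -3.089, 0.0]
force: [0.6, -0.0, -0.4]
opening: 0.0392
gripper_force: 40.0
```

Emit:
{"method": "arm_command", "body": {
  "deltas": [
    [[0,0,0,0,0,0],[0,0,0,0,0,0],[0,0,0,0,0,0],[0,0,0,0,0,0]]
  ]
}}

```text
t: 12.75
tool_pos: [0.5457, -0.0408, 0.1127]
orientation: [0.568, -3.089, -0.001]
force: [-0.7, 0.4, -1.0]
opening: 0.0397
gripper_force: 40.0
```

```bash
python3 - <<'E'
from w import *
s=monitor.read_state(); print(s['tool_pos'],s['orientation'],s['wrist_torque'],s['force'])
a,b=eyes.read_camera('top')[120:270,220:370],eyes.read_camera('scene')
a=cv2.resize(a,(400,400),interpolation=2); b=cv2.resize(b[120:270,170:320],(400,400),interpolation=2)
cv2.imwrite('pics/c2.png',np.hstack([a,b]))
E
```

```text
[ 0.54573007 -0.04079179  0.11265407] [ 5.68398519e-01 -3.08934478e+00 -6.98345069e-04] [ 0.03416651 -0.03881378  0.00633267] [-0.7275985   0.36928533 -0.98354261]
```

View pics/c2.png

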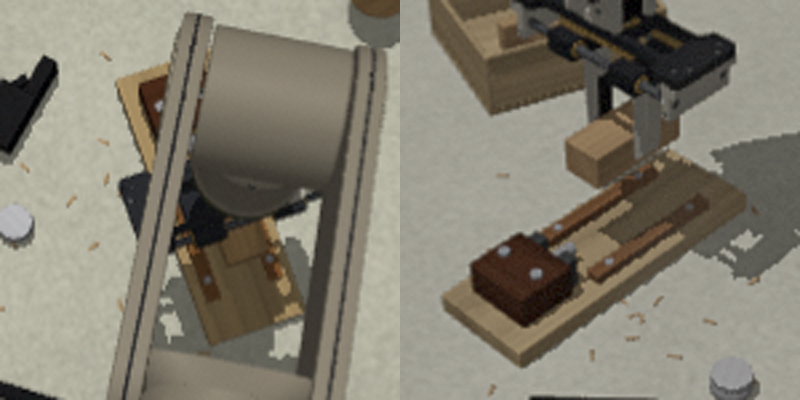

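The blank is held level and parallel over the channel; crop (620,150) shows its nose just short of the pin at (565,250). Lowering.

Emit:
{"method": "arm_command", "body": {
  "deltas": [
    [[0,0,-2,0,0,0],[0,0,-2,0,0,0],[0,0,-1.5,0,0,0],[0,0,-1,0,0,0],[0,0,0,0,0,0],[0,0,0,0,0,0],[0,0,0,0,0,0]]
  ]
}}

```text
t: 13.43
tool_pos: [0.5469, -0.0416, 0.0488]
orientation: [-0.569, 3.088, -0.001]
force: [-1.0, 0.8, -0.4]
opening: 0.0394
gripper_force: 40.0
```

Emit:
{"method": "arm_command", "body": {
  "deltas": [
    [[0,0,-0.4,0,0,0],[0,0,-0.4,0,0,0],[0,0,-0.3,0,0,0],[0,0,-0.2,0,0,0],[0,0,0,0,0,0],[0,0,0,0,0,0],[0,0,0,0,0,0]]
  ]
}}

```text
t: 14.02
tool_pos: [0.5462, -0.0418, 0.0347]
orientation: [-0.568, 3.09, 0.0]
force: [-0.7, 0.7, -0.4]
opening: 0.0398
gripper_force: 40.0
```

Emit:
{"method": "arm_command", "body": {
  "deltas": [
    [[0,0,-0.1,0,0,0],[0,0,0,0,0,0],[0,0,0,0,0,0],[0,0,0,0,0,0]]
  ]
}}

```text
t: 14.35
tool_pos: [0.5461, -0.0418, 0.0337]
orientation: [-0.568, 3.09, -0.0]
force: [-0.4, 0.0, -1.5]
opening: 0.0395
gripper_force: 40.0
```

Emit:
{"method": "arm_command", "body": {
  "deltas": [
    [[0,0,-0.05,0,0,0],[0,0,0,0,0,0],[0,0,0,0,0,0],[0,0,0,0,0,0]]
  ]
}}

```text
t: 14.68
tool_pos: [0.5461, -0.0418, 0.0331]
orientation: [0.568, -3.09, 0.0]
force: [-0.1, 0.4, -0.6]
opening: 0.0395
gripper_force: 40.0
```

```bash
python3 - <<'E'
from w import *
s=monitor.read_state(); print(s['tool_pos'],s['orientation'],s['wrist_torque'],s['force'])
b=eyes.read_camera('scene')
cv2.imwrite('pics/c3.png',cv2.resize(b[130:260,170:320],(692,600),interpolation=2))
E
```

```text
[ 0.54611992 -0.04178793  0.03313937] [ 5.68432593e-01 -3.08973698e+00  1.28119923e-05] [0.10189362 0.01415645 0.02587738] [-0.10772824  0.3849423  -0.64863465]
```

View pics/c3.png

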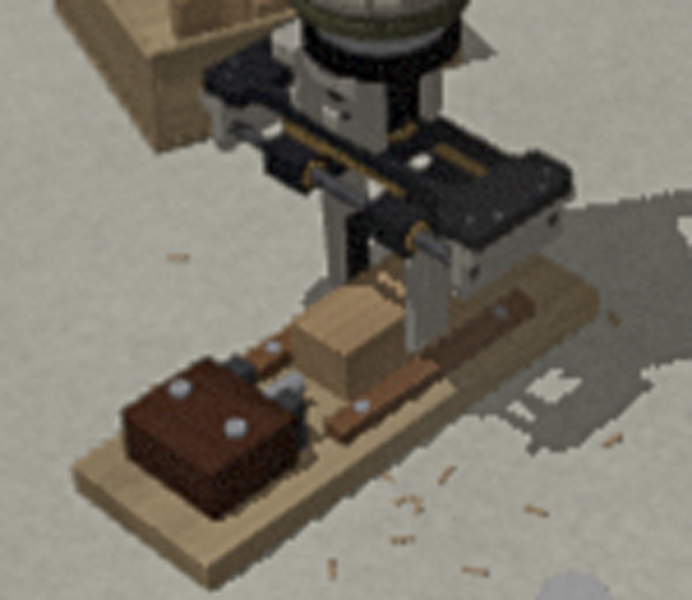

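The blank sits between the guide walls (crop 350,340), with its nose about 12 mm short of the pin at (285,385). Checking bed contact next.

Emit:
{"method": "arm_command", "body": {
  "deltas": [
    [[0,0,-0.06,0,0,0],[0,0,0,0,0,0],[0,0,0,0,0,0]]
  ]
}}

```text
t: 14.98
tool_pos: [0.5463, -0.0418, 0.0329]
orientation: [-0.568, 3.089, -0.0]
force: [-1.0, -0.6, 3.0]
opening: 0.0399
gripper_force: 40.0
```

Emit:
{"method": "arm_command", "body": {
  "deltas": [
    [[0.47,0.18,0,0,0,0],[0.47,0.18,0,0,0,0],[0,0,0,0,0,0],[0,0,0,0,0,0],[0,0,0,0,0,0]]
  ]
}}

```text
t: 15.4
tool_pos: [0.5562, -0.0381, 0.0329]
orientation: [-0.568, 3.088, -0.0]
force: [2.1, 0.6, 1.4]
opening: 0.0397
gripper_force: 40.0
```

Emit:
{"method": "arm_command", "body": {
  "deltas": [
    [[0.37,0.14,0,0,0,0],[0.37,0.14,0,0,0,0],[0.19,0.07,0,0,0,0],[0,0,0,0,0,0],[0,0,0,0,0,0],[0,0,0,0,0,0]]
  ]
}}

```text
t: 15.9
tool_pos: [0.5637, -0.0353, 0.0328]
orientation: [0.568, -3.087, 0.001]
force: [-8.2, -3.1, 10.2]
opening: 0.0398
gripper_force: 40.0
```

Emit:
{"method": "arm_command", "body": {
  "deltas": [
    [[0.28,0.11,0,0,0,0],[0.28,0.11,0,0,0,0],[0,0,0,0,0,0],[0,0,0,0,0,0],[0,0,0,0,0,0]]
  ]
}}

```text
t: 16.32
tool_pos: [0.5687, -0.0334, 0.0328]
orientation: [0.567, -3.086, 0.001]
force: [-11.1, -3.9, 13.1]
opening: 0.0393
gripper_force: 40.0
```

```bash
cat > s.py <<'E'
from h import *
np.set_printoptions(precision=3,suppress=True)
s=monitor.read_state(); d=np.array([.9354,.3535]); n=np.array([-.3535,.9354])
p=s['tool_pos'][:2]*1000-[574.5,-30.5]; f=s['force'][:2]; o=s['orientation']
y=(2*np.degrees(np.arctan2(o[1],o[0]))-90)%180
print('along',p@d,'lat',p@n,'z',s['tool_pos'][2],'F along',f@d,'lat',f@n,'Fz',s['force'][2],'yaw',y,'T',s['wrist_torque'],s['t'])
E
python3 s.py
```

```text
along -6.412518359834783 lat -0.675048445297977 z 0.03281990399282177 F along -11.774665202529583 lat 0.3254824380132173 Fz 13.114159529475977 yaw 110.83885115814766 T [-0.473  1.732  0.031] 16.3167
```

Emit:
{"method": "arm_command", "body": {
  "deltas": [
    [[0.19,0.07,0.03,0,0,0],[0.19,0.07,0,0,0,0],[0.1,0.04,0,0,0,0],[0,0,0,0,0,0],[0,0,0,0,0,0],[0,0,0,0,0,0]]
  ]
}}

```text
t: 16.82
tool_pos: [0.5726, -0.0319, 0.0328]
orientation: [0.567, -3.084, 0.001]
force: [-13.2, -5.8, 13.8]
opening: 0.0397
gripper_force: 40.0
```

```bash
python3 s.py
```

```text
along -2.246086588610181 lat -0.643625004368224 z 0.03283808280253783 F along -14.396138407309616 lat -0.7234064120047847 Fz 13.789525640517668 yaw 110.83552051028187 T [-0.765  2.266  0.002] 16.8167
```

Emit:
{"method": "arm_command", "body": {
  "deltas": [
    [[0.1,0.04,0,0,0,0],[0,0,0,0,0,0],[0,0,0,0,0,0],[0,0,0,0,0,0]]
  ]
}}

```text
t: 17.15
tool_pos: [0.5734, -0.0316, 0.0328]
orientation: [0.567, -3.084, 0.001]
force: [-15.4, -5.8, 14.9]
opening: 0.0397
gripper_force: 40.0
```

Emit:
{"method": "arm_command", "body": {
  "deltas": [
    [[0.1,0.04,0,0,0,0],[0,0,0,0,0,0],[0,0,0,0,0,0],[0,0,0,0,0,0]]
  ]
}}

```text
t: 17.48
tool_pos: [0.5743, -0.0313, 0.0328]
orientation: [0.567, -3.084, 0.001]
force: [-15.5, -4.8, 15.5]
opening: 0.0396
gripper_force: 40.0
```

```bash
python3 s.py
```

```text
along -0.4518145434789965 lat -0.6428204948435083 z 0.032843458205352574 F along -16.20563513253473 lat 0.9737332857836938 Fz 15.52031175146943 yaw 110.83226721070966 T [-0.867  2.527  0.03 ] 17.4833
```

Emit:
{"method": "arm_command", "body": {
  "deltas": [
    [[0.1,0.04,0,0,0,0],[0,0,0,0,0,0],[0,0,0,0,0,0],[0,0,0,0,0,0]]
  ]
}}

```text
t: 17.82
tool_pos: [0.5752, -0.0309, 0.0328]
orientation: [0.567, -3.083, 0.001]
force: [-16.7, -6.8, 15.5]
opening: 0.0394
gripper_force: 40.0
```

```bash
python3 s.py
```

```text
along 0.5248542538683407 lat -0.6545328522448688 z 0.0328367760907258 F along -18.015022090376736 lat -0.42151354355881043 Fz 15.494650194712632 yaw 110.8304962951519 T [-0.886  2.64   0.012] 17.8167
```

Emit:
{"method": "arm_command", "body": {
  "deltas": [
    [[0.1,0.04,0,0,0,0],[0,0,0,0,0,0],[0,0,0,0,0,0],[0,0,0,0,0,0]]
  ]
}}

```text
t: 18.15
tool_pos: [0.5761, -0.0306, 0.0328]
orientation: [0.567, -3.083, 0.001]
force: [-17.7, -7.0, 16.9]
opening: 0.0398
gripper_force: 40.0
```

```bash
python3 s.py
```

```text
along 1.4877662022869476 lat -0.6455635482900487 z 0.032838858931806894 F along -19.06117060739912 lat -0.32839846488671576 Fz 16.89786955271065 yaw 110.83383456437878 T [-0.977  2.705 -0.007] 18.15
```

```bash
python3 - <<'E'
from w import *
b=eyes.read_camera('scene'); cv2.imwrite('pics/raw4.png',b)
cv2.imwrite('pics/c4.png',cv2.resize(b[180:250,200:290],(771,600),interpolation=2))
d=np.array([.9354,.3535]); n=np.array([-.3535,.9354]); c=np.array([.5745,-.0305])
for nm,x,y,z in(('stopL top',.05,.018,.05),('stopR top',.05,-.018,.05),('endtopL',.05,.02,.054),('endtopR',.05,-.02,.054),('endbotL',.05,.02,.02)):
    P=[*(c+d*x+n*y),z]; print(nm,(proj('scene',P)-[200,180])*8.57)
E
```

```text
stopL top [291.73389501 291.00399249]
stopR top [198.50320093 227.82430011]
endtopL [296.35190205 283.27742718]
endtopR [192.54689366 213.1098765 ]
endbotL [301.75854417 377.67876876]
```

View pics/c4.png

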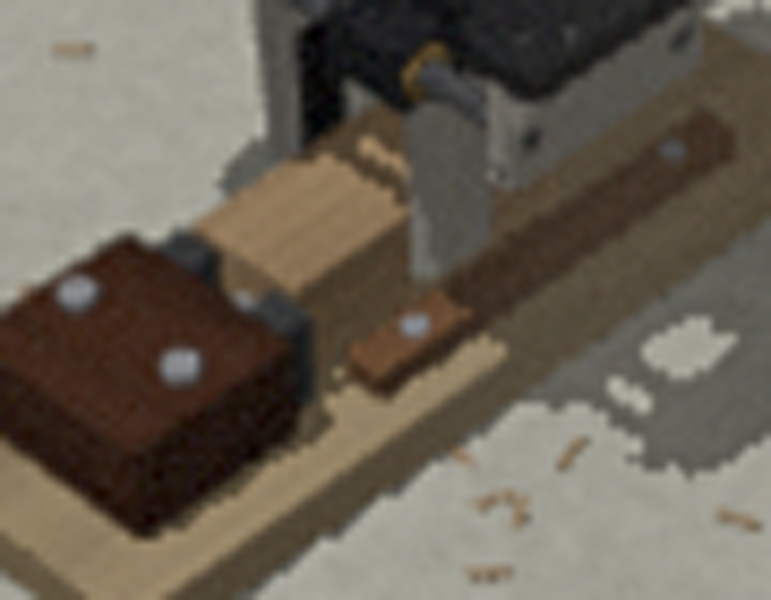

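The blank's end is at the stops: its near top corner is at crop (293,290) against a predicted home position of (296,283), and there is no visible gap at either post. The force hasn't risen sharply yet, so I'll squeeze harder and continue in small steps.

Emit:
{"method": "arm_command", "body": {
  "deltas": [
    [[0.05,0.02,0,0,0,0],[0,0,0,0,0,0],[0,0,0,0,0,0],[0,0,0,0,0,0]]
  ],
  "squeeze": 58
}}

```text
t: 18.53
tool_pos: [0.5764, -0.0305, 0.0328]
orientation: [0.567, -3.083, 0.001]
force: [-19.6, -7.0, 17.2]
opening: 0.0399
gripper_force: 58.0
```

```bash
python3 s.py
```

```text
along 1.7785976525709666 lat -0.6325293398994791 z 0.032835343492201435 F along -20.79347118367945 lat 0.34493539937157003 Fz 17.19921899412756 yaw 110.82839513297114 T [-1.093  2.866  0.016] 18.5333
```

Emit:
{"method": "arm_command", "body": {
  "deltas": [
    [[0.05,0.02,0,0,0,0],[0,0,0,0,0,0],[0,0,0,0,0,0],[0,0,0,0,0,0]]
  ]
}}

```text
t: 18.87
tool_pos: [0.5764, -0.0305, 0.0328]
orientation: [0.566, -3.082, 0.001]
force: [-20.4, -7.2, 20.3]
opening: 0.0399
gripper_force: 58.0
```

```bash
python3 s.py
```

```text
along 1.7911305030487548 lat -0.67869015991476 z 0.03284241606321168 F along -21.619830038699753 lat 0.5055585276048964 Fz 20.314466880146867 yaw 110.82663125313115 T [-1.166  3.302 -0.017] 18.8667
```

Emit:
{"method": "arm_command", "body": {
  "deltas": [
    [[0.05,0.02,0,0,0,0],[0,0,0,0,0,0],[0,0,0,0,0,0],[0,0,0,0,0,0]]
  ]
}}

```text
t: 19.2
tool_pos: [0.5764, -0.0305, 0.0328]
orientation: [0.566, -3.08, 0.001]
force: [-23.7, -9.4, 21.4]
opening: 0.0393
gripper_force: 58.0
```

```bash
python3 s.py
```

```text
along 1.7731600746884535 lat -0.6223363741736396 z 0.03278921318977175 F along -25.485004825852005 lat -0.4095792854506026 Fz 21.37824762550048 yaw 110.82812832978556 T [-1.339  3.758 -0.009] 19.2
```

Home contact: travel has stopped at 1.78 mm on my scale while the push rises to 25 N. The torque about z is about 0, so both stops share the load. I'll take out the half-degree nose-down pitch from the arm's compliance.

Emit:
{"method": "arm_command", "body": {
  "deltas": [
    [[0,0,0,0.09,-0.23,0],[0,0,0,0.09,-0.23,0],[0,0,0,0,0,0],[0,0,0,0,0,0],[0,0,0,0,0,0]]
  ]
}}

```text
t: 19.62
tool_pos: [0.5765, -0.0304, 0.0328]
orientation: [0.568, -3.089, -0.001]
force: [-22.8, -8.3, 21.8]
opening: 0.0396
gripper_force: 58.0
```

```bash
cat >> s.py <<'E'
R=cv2.Rodrigues(np.array(o))[0]; z=-R[:,2]; print('tilt deg along',np.degrees(z[:2]@d),'lat',np.degrees(z[:2]@n),s['opening'])
E
python3 s.py
```

```text
along 1.8914000881975237 lat -0.5984649805497372 z 0.03279119468414876 F along -24.29213996205874 lat 0.33261463612358355 Fz 21.82773533109004 yaw 110.83195092304899 T [-1.427  3.947  0.06 ] 19.6167
tilt deg along 0.03603960082193374 lat -0.051890559818693595 0.0396190902630975
```

Emit:
{"method": "arm_command", "body": {
  "deltas": [
    [[0,0,0,0,0,0],[0,0,0,0,0,0],[0,0,0,0,0,0],[0,0,0,0,0,0],[0,0,0,0,0,0],[0,0,0,0,0,0]]
  ]
}}

```text
t: 20.12
tool_pos: [0.5765, -0.0304, 0.0328]
orientation: [0.568, -3.089, -0.001]
force: [-23.0, -8.7, 21.3]
opening: 0.0395
gripper_force: 58.0
```

```bash
python3 s.py; python3 - <<'E'
from h import *
b=eyes.read_camera('scene')
cv2.imwrite('pics/c5.png',np.hstack([cv2.resize(b[180:250,200:270],(400,400),interpolation=2),cv2.resize(b[90:390,150:450],(400,400))]))
E
```

```text
along 1.8987198738573297 lat -0.6027582173678635 z 0.03280802677164158 F along -24.5445928377209 lat 0.00542116251195246 Fz 21.333860258221367 yaw 110.83359785014008 T [-1.404  3.883 -0.008] 20.1167
tilt deg along 0.03785403301668657 lat -0.05255459636374144 0.039521893869757546
```

View pics/c5.png

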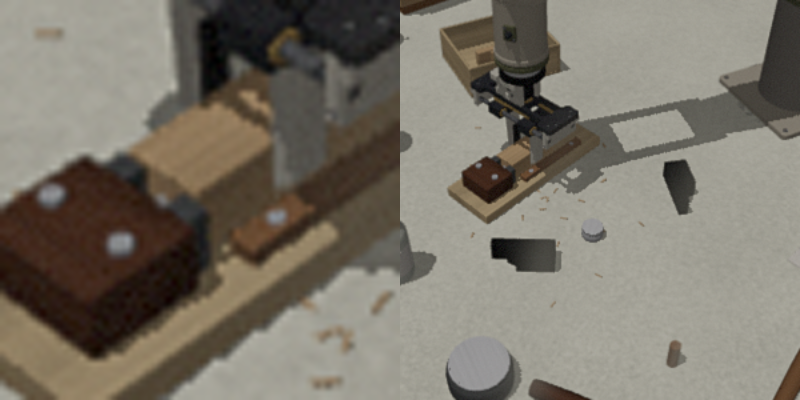

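The blank's end bears on both posts (crop 130,170 and 190,215) and it is held steadily. The tin (593,229) and dowel (674,353) are where they were. Handing in.

```bash
python3 -c "
from plant import ticket; print(ticket.close_job())"
```

```text
the job is handed in; nothing more can be done
None
```

Job handed in at about 20 s: the reject is in the bin, the sound blank is held square on both steel stops with about 24 N of push, and the tin and dowel were not touched.

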